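Mesh the beater with the chopper drive and hold it pressed

TASK

Take the beater by its green knob, slide it out through the open end of the rack's slot (its wire loops are too wide to lift through) and bring it upright over the white chopper base. Turn it until its cross-shaped foot meshes between the four dark drive dogs, slide it fully home so that it pushes the red spring plunger all the way down, and finish while still gripping the knob and keeping it pressed down: do not let go. Leave the bento, ladle, chopstick box, cups and mat roll where they are.

Things in the scene. Friction and masses are not known exactly. Their poses are not given: they have to be found in the camera images.
- beater_knob (a point): Centre of the beater's green knob: block 44 mm along its x, 24 mm thick along y (grip across y), 40 mm tall, z up. Beater: loose, 0.1-0.2 kg, 139 mm long. Under the knob, 20 mm below this point, a black flange 36 mm diameter, 4 mm thick; then a 10 mm shaft with wire loops 36 mm across; at the bottom the foot. Starts hanging in the rack's slot by its flange, yaw within 0.7 rad of the rack's.
- beater_foot (a point): Centre of the underside of the beater's foot, on the shaft axis, 119 mm below the knob's centre, same axes. The foot is a steel cross, arms along this x and y: 28 mm tip to tip, 8 mm thick, 24 mm tall, lower edges rounded (4 mm radius). The loops begin 32 mm above it, the flange's underside is 95 mm above it. It fits the coupling in any of four positions a quarter turn apart.
- slot (a point): Point on the slot's centre line, on the top face of the rack's 8 mm board, 150 mm above the bench. The slot is 16 mm wide, along this frame's x: closed end 12 mm on the +x side, open end 50 mm on the -x side (towards the robot, within 0.35 rad). The beater's axis starts within 12 mm of this point; flange and loops are clear of the rack once it is 70 mm or more on the -x side.
- rack: Fixed wooden rack; origin at the centre of its underside, axes as the slot's. Top board 100 (x) by 90 mm, its top 150 mm above the bench, on two 10 mm steel posts at the +x corners; foot board 120 by 110 mm, 8 mm thick.
- chopper: Fixed round white chopper base, 135 mm diameter; origin at the centre of its underside. Flat top 45 mm above the bench, with the drive coupling and its four dogs standing on it.
- coupling (a point): Centre of the coupling at the level of the dogs' tops, 65 mm above the bench. Four dark steel dogs, 12 by 12 mm, 20 mm tall, stand 12 mm off the axis (centres) along both x and y of this frame; between them 12 mm gaps, open at the outer ends, form a cross along x and y for the beater's foot. Fully home, the foot's underside is 20 mm below this point. Yaw varies up to 0.8 rad either way.
- plunger (a joint): Travel of the red spring plunger (10 mm diameter) at the centre of the coupling, m: 0 up (its top 8 mm below the dogs' tops), grows as it is pressed, 0.012 fully down. The spring pushes back with about 5 N at first and 12 N fully down, enough to lift the beater when it is let go.
- bento: Round wooden bento with lid, 128 mm diameter, 60 mm tall, loose; origin at the centre of its underside. Leave alone.
- ladle: Steel ladle lying on the bench, about 320 mm long along x, bowl at +x 80 mm diameter, 31 mm tall; origin on the bench under the handle, 125 mm from the bowl's centre. Leave alone.
- chopstick_box: Blue plastic chopstick box, 220 (x) by 36 by 24 mm, loose; origin at the centre of its underside. Leave alone.
- mat_roll: Rolled bamboo mat, 200 mm long along x, about 51 mm diameter, loose; origin on the bench under its middle. Leave alone.
- cup0: Orange silicone cup, open, 68 mm diameter at the rim, 36 mm tall, loose; origin at the centre of its underside. Leave alone.
- cup1: Orange silicone cup, open, 68 mm diameter at the rim, 36 mm tall, loose; origin at the centre of its underside. Leave alone.
- cup2: Orange silicone cup, open, 68 mm diameter at the rim, 36 mm tall, loose; origin at the centre of its underside. Leave alone.
Things that resemble listed ones, but are neither listed nor needed, are in the scene too. Of the things that look like the part that bears beater_knob, the smallest one is meant.

How it is judged:
By the outcome, as a careful person would: the job done as asked, in the order asked, and still so for the second after the job is handed in, while the arm keeps its last pose, push and grip.
It also fails if it takes over 45 s, if anything falls off the work surface, if the arm or the gripper's body presses on something with over 40 N, if the wrist force passes 120 N, or if a joint passes its speed limit or range.

ROBOT

A 6-joint arm with a two-finger parallel gripper is mounted at the origin on the work surface. World frame = base frame: x ahead of the robot, y to its left, z up, the work surface at z = 0. Lengths are in m, angles in degrees, forces in N, time in s.
With the tool pointing down it reaches from about 0.275 to 0.825 m from the base axis. Payload 4.9 kg.
Tool frame: the origin (TCP) lies on the centre line of the jaws, within the pads' length; the fingertips stand 8 mm ahead of it and the grasp point (between the pads) lies 11 mm behind it; z points along the fingers, x is the direction in which the jaws open and shut, and the axes are right-handed (so a half turn about z gives the same grasp; the last joint's range is limited). The gripper opens to 85 mm and grips with 20 to 120 N. Pads are 22 mm wide; open, the fingers measure 114 mm over their backs; the gripper's body (76 mm by 85 mm) begins 54 mm behind the grasp point. The pads swing forward as they close: fully open they stand 13 mm farther back than shut.
Start: joints at [66.91, 18.69, -11.035, 60.275, 0, 82.311], TCP at [0.146, 0.53, 0.239] pointing down, gripper open.
Joint ranges: [-152.03, 152.03], [-55.5, 102.48], [-74.3, 77.21], [-110.64, 120.58], [-84.22, 78.4], [-180, 180]. Speed limits (degrees/s): [147.25, 147.25, 180, 180, 180, 180].

INTERFACE

Orientations are given as a 3x3 rotation matrix whose columns are the frame's x, y, z axes.
In Python, from workcell import bot, vision gives the robot as it stands.
- The arm moves only by the tool servo_tool, never from a script. Its argument "deltas" is a list of rows, each a list of 6 numbers: the shift along the tool's x, y, z in m, then the turn, a rotation vector about the tool's x, y, z in rad. A call has 1 to 5 rows; each row is the pose to reach, as a shift and turn from the pose commanded when the call began, along the tool's axes at that moment; what a row does not reach only later rows make up. A row lasts 1/8 s, in which the tool goes at most 62.5 mm and 10.7 degrees, less where a joint would pass 70% of its speed; a pose out of reach is approached as far as the arm can. A call with a gripper value outside its range is refused whole. "claw" is the finger opening in m, from 0 to 0.0854, set as the call begins (left out, the last holds). The fingers move at their own pace and stop on an object; "force" is the grip in N (left out, the last holds). Time passes only in rows, so rows that repeat a pose let the fingers close. It gives the time, the measured TCP pose, the force and the opening at its end, in the units of the state.
- bot.sense(): the state, without advancing time (a new reading comes with each control period).
- vision.grab_frame(name): name is "scene" or "top" or "wrist"; returns a dict with "image" (400x640x3 uint8, red, green, blue), "vertical_fov" (degrees; the focal length in pixels is half the picture's height over the tangent of half this angle, whatever the lens; pixels are square), "cx", "cy" (the principal point, pixels), "origin" and "rotation" of the camera in the world. Camera axes: x right, y down, z forward; pixel columns grow to the right and rows downward; lengths in m; the calibration is good to about 2 mm. A picture is of the moment at which its call begins. There is no depth.
- bot.sign_off(): hands the job in, once; it reports no verdict.
The state is a dict: "time_s": time; "joints": joint angles; "dq": joint speeds; "joint_torque": joint torques, N m; "ee_pos": TCP position; "orientation": TCP orientation; "contact_force": force on the tool from outside, world axes, zero at the start; "moment": the same for the moment, N m; "finger_gap": opening from 0.0 (shut) to 1.0 (fully open).
Only numpy, scipy, OpenCV 4.12 (cv2) and the standard library are available. Lean on these libraries where they do the work, as an engineer would, in place of code of your own. Each camera call takes 0.05 s, during which the arm holds its last target.

## Working session

There is one attempt and no reset: what is moved stays moved. The work goes in short steps, Python scripts to look and compute and a tool call to move; the robot and the scene stay as the last step left them, time stands still between calls to the robot, and variables do not carry over. Pictures are saved under pics/ and viewed, and the job is handed in when it is done.

Besides the shell and the picture viewer there is one more tool, called as name(argument=value, ...) on one line, values as JSON. servo_tool: Moves the arm, as the interface text tells. Its arguments: {"type":"object","properties":{"deltas":{"type":"array","items":{"type":"array","items":{"type":"number"}}},"claw":{"type":"number"},"force":{"type":"number"}},"required":["deltas"]}

```bash
mkdir -p pics; ls; cat > h.py <<'E'
from workcell import bot, vision
import numpy as np, cv2
def grab(n,save=None):
    f=vision.grab_frame(n)
    if save: cv2.imwrite(f'pics/{save}.png',cv2.cvtColor(f['image'],cv2.COLOR_RGB2BGR))
    return f
def foc(f): return f['image'].shape[0]/2/np.tan(np.radians(f['vertical_fov'])/2)
def ray(f,u,v):
    d=np.array([(u-f['cx'])/foc(f),(v-f['cy'])/foc(f),1.0])
    return np.array(f['origin']),np.array(f['rotation'])@d
def plane(f,u,v,z):
    o,d=ray(f,u,v); return o+d*(z-o[2])/d[2]
def proj(f,p):
    c=np.array(f['rotation']).T@(np.array(p)-np.array(f['origin']))
    return c[:2]/c[2]*foc(f)+np.array([f['cx'],f['cy']])
E
python3 - <<'E'
from h import *
import pickle
d={}
for n in ['scene','top','wrist']:
    f=grab(n,n+'0'); d[n]=f
    print(n,f['origin'],np.round(f['rotation'],3).tolist(),f['vertical_fov'],f['cx'],f['cy'])
pickle.dump(d,open('d0.pkl','wb'))
print(bot.sense())
E
```

```text
pics
scene [1.38671323 0.70620715 0.90882011] [[-0.669, 0.417, -0.615], [0.743, 0.389, -0.545], [0.012, -0.821, -0.57]] 45.69355040294005 312.0518365145299 192.2369105748213
top [ 0.46249605 -0.02052983  1.85154569] [[0.009, -0.997, 0.071], [-1.0, -0.008, 0.015], [-0.014, -0.071, -0.997]] 43.712358503475365 309.31230586542335 197.60111145650345
wrist [0.07570659 0.54863269 0.37292758] [[0.266, 0.924, 0.274], [0.964, -0.255, -0.077], [-0.002, 0.285, -0.959]] 69.34559696161052 318.5551709001801 202.5191703187126
{'time_s': 0.15, 'joints': array([ 6.69096380e+01,  1.87227090e+01, -1.10784360e+01,  6.02754263e+01,
        1.21582960e-03,  8.23125480e+01]), 'dq': array([ 0.04412992, -0.15015656,  0.10459574,  0.05769471, -0.07039735,
        0.03401582]), 'joint_torque': array([ 8.98195085e-04, -4.43704927e+01,  2.62664527e+01,  1.04184577e-02,
       -4.29238708e-05, -1.54187728e-05]), 'ee_pos': array([0.14587909, 0.529852  , 0.23868172]), 'orientation': array([[ 2.65604738e-01,  9.64081857e-01, -5.43640684e-04],
       [ 9.64081105e-01, -2.65605219e-01, -1.22103401e-03],
       [-1.32157054e-03, -1.99801292e-04, -9.99999107e-01]]), 'contact_force': array([0.25565928, 0.60826989, 0.00258411]), 'moment': array([ 0.01020682, -0.01122401, -0.02368446]), 'finger_gap': 0.9968606168137271}
```

View pics/scene0.png

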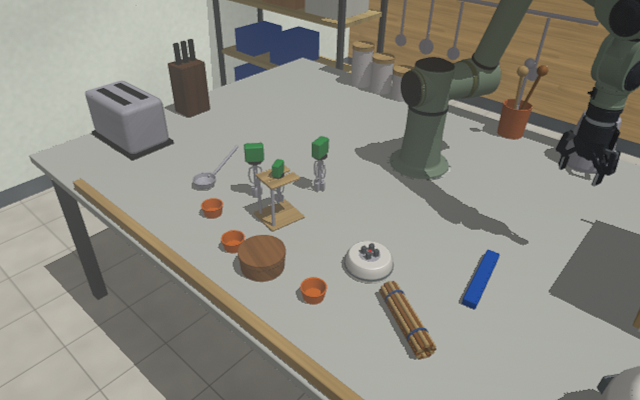

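View pics/top0.png

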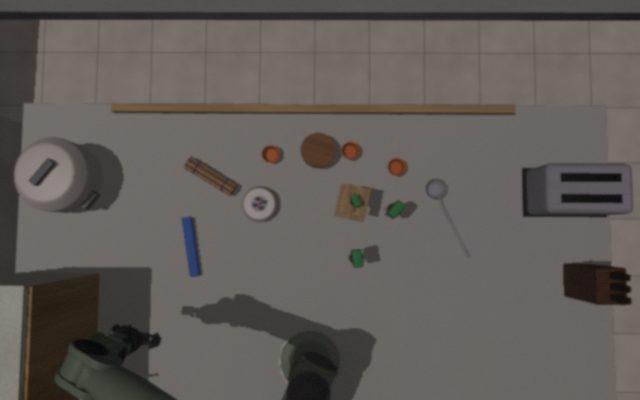

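View pics/wrist0.png

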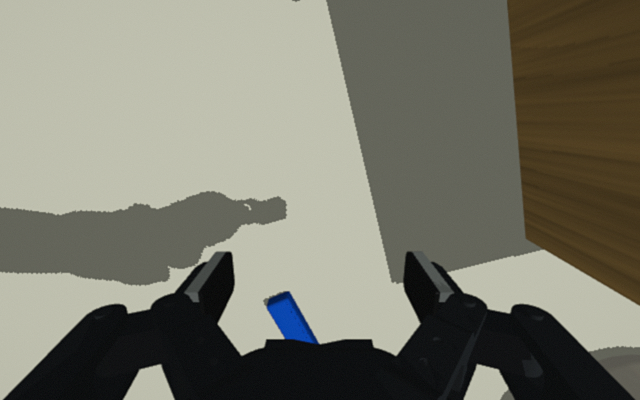

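Candidates for the knob: scene (254,153), (278,169), (320,149), which are top (396,209), (357,201), (357,258). The one at scene (278,169) hangs in the rack slot and looks smallest. I'll enlarge a crop to confirm.

```bash
python3 - <<'E'
from h import *
import pickle
d=pickle.load(open('d0.pkl','rb'))
s=d['scene']['image'][125:245,215:345]; t=d['top']['image'][170:280,320:420]
a=cv2.resize(s,None,fx=3.4,fy=3.4,interpolation=cv2.INTER_CUBIC)
b=cv2.resize(t,None,fx=3.4,fy=3.4,interpolation=cv2.INTER_CUBIC)
H=max(a.shape[0],b.shape[0]); o=np.zeros((H,a.shape[1]+b.shape[1],3),np.uint8)
o[:a.shape[0],:a.shape[1]]=a;o[:b.shape[0],a.shape[1]:]=b
cv2.imwrite('pics/c0.png',o[...,::-1])
for n in ['scene','top']:
    im=d[n]['image']; h=cv2.cvtColor(im,cv2.COLOR_RGB2HSV)
    m=cv2.inRange(h,(50,100,30),(85,255,255))
    k,l,st,c=cv2.connectedComponentsWithStats(m)
    for i in range(1,k):
        if st[i,4]>15: print(n,st[i],c[i], plane(d[n],*c[i],.19 if n=='top' else .19))
f=d['top']
for nm,u,v,z in [('chopper',260,204,.045),('rack',353,202,.15),('bento',319,150,.06),('cupa',272,155,.036),('cupb',351,151,.036),('cupc',397,168,.036),('k2',396,209,.2),('k3',357,258,.2),('box',191,247,.024),('mat',210,176,.05)]:
    print(nm,plane(f,u,v,z).round(3))
E
```

```text
scene [312 137  16  18 141] [321.63829787 143.64539007] [ 0.39396067 -0.1364289   0.19      ]
scene [245 143  18  18 203] [253.89162562 149.51231527] [ 0.56295782 -0.26256721  0.19      ]
scene [272 160  11  17  79] [278.17721519 165.07594937] [ 0.57613688 -0.14427945  0.19      ]
top [351 195   9  11  62] [355.24193548 200.11290323] [ 0.57281894 -0.14884698  0.19      ]
top [388 202  16  15 131] [395.4351145  208.90839695] [ 0.54451263 -0.28247815  0.19      ]
top [352 251  10  16 129] [356.58139535 258.12403101] [ 0.3805355  -0.15367656  0.19      ]
chopper [0.566 0.186 0.045]
rack [ 0.569 -0.144  0.15 ]
bento [ 0.763 -0.027  0.06 ]
cupa [0.747 0.145 0.036]
cupb [ 0.764 -0.145  0.036]
cupc [ 0.702 -0.313  0.036]
k2 [ 0.544 -0.283  0.2  ]
k3 [ 0.381 -0.154  0.2  ]
box [0.407 0.439 0.024]
mat [0.666 0.369 0.05 ]
```

View pics/c0.png

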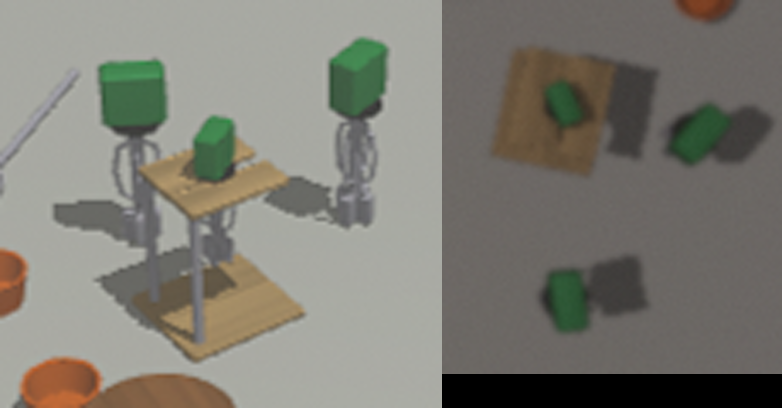

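The crop confirms it: the rack beater's knob at scene (278,169) / top (357,201) is clearly the smallest, and the two free-standing ones are larger. Next I bring the wrist camera over it.

```bash
cat >> h.py <<'E'
from scipy.spatial.transform import Rotation as Ro
def Rdown(yaw):
    c,s=np.cos(np.radians(yaw)),np.sin(np.radians(yaw))
    return np.array([[c,s,0],[s,-c,0],[0,0,-1.]])
def delta(p,yaw):
    s=bot.sense(); R=s['orientation']
    d=R.T@(np.array(p)-s['ee_pos']); w=Ro.from_matrix(R.T@Rdown(yaw)).as_rotvec()
    print('t',round(s['time_s'],2),'pos',s['ee_pos'].round(4),'yaw',np.degrees(np.arctan2(R[1,0],R[0,0])).round(2),'tilt',(R[:,2]).round(4),'F',s['contact_force'].round(1),'gap',round(s['finger_gap']*85.4,1))
    print('delta',d.round(4),w.round(4)); return d,w
E
python3 -c "
from h import *
delta([.57,-.14,.31],115)"
```

```text
t 0.15 pos [0.1459 0.5299 0.2387] yaw 74.6 tilt [-5.0e-04 -1.2e-03 -1.0e+00] F [0.3 0.6 0. ] gap 85.1
delta [-0.5332  0.5868 -0.0707] [-7.000e-04  1.200e-03 -7.052e-01]
```

servo_tool(deltas=[[-0.02,0.02,-0.05,0,0,0],[-0.055,0.06,-0.071,0,0,-0.15],[-0.095,0.105,-0.071,0,0,-0.3],[-0.135,0.15,-0.071,0,0,-0.45],[-0.175,0.195,-0.071,0,0,-0.6]], claw=0.0854)

```text
time_s: 0.78
ee_pos: [0.2862, 0.3116, 0.3103]
orientation: [[-0.32, 0.947, 0.0], [0.947, 0.32, 0.0], [-0.0, 0.0, -1.0]]
contact_force: [1.5, -0.1, 0.5]
finger_gap: 1.004
```

```bash
python3 -c "
from h import *
delta([.57,-.14,.31],115)"
```

```text
t 0.78 pos [0.2862 0.3116 0.3103] yaw 108.69 tilt [ 3.e-04  1.e-04 -1.e+00] F [ 1.5 -0.1  0.5] gap 85.7
delta [-5.187e-01  1.241e-01  3.000e-04] [ 4.000e-04  1.000e-04 -1.102e-01]
```

servo_tool(deltas=[[-0.06,0.015,0,0,0,-0.05],[-0.12,0.03,0,0,0,-0.11],[-0.18,0.045,0,0,0,-0.11],[-0.24,0.06,0,0,0,-0.11],[-0.3,0.074,0,0,0,-0.11]])

```text
time_s: 1.4
ee_pos: [0.4512, 0.05, 0.3103]
orientation: [[-0.417, 0.909, 0.0], [0.909, 0.417, 0.0], [0.0, 0.0, -1.0]]
contact_force: [1.5, 0.2, 0.1]
finger_gap: 0.997
```

```bash
python3 -c "
from h import *
delta([.57,-.14,.31],115)"
```

```text
t 1.4 pos [0.4512 0.05   0.3103] yaw 114.67 tilt [ 4.e-04  3.e-04 -1.e+00] F [1.5 0.2 0.1] gap 85.2
delta [-0.2222  0.0286  0.0003] [ 0.0005 -0.0001 -0.0057]
```

servo_tool(deltas=[[-0.06,0.008,0,0,0,0],[-0.12,0.016,0,0,0,0],[-0.18,0.024,0,0,0,0],[-0.222,0.029,0,0,0,0],[-0.222,0.029,0,0,0,0]])

```text
time_s: 2.02
ee_pos: [0.5704, -0.1403, 0.3089]
orientation: [[-0.414, 0.91, -0.001], [0.91, 0.414, 0.0], [0.001, -0.001, -1.0]]
contact_force: [-0.4, -0.0, 0.7]
finger_gap: 0.998
```

```bash
python3 - <<'E'
from h import *
import pickle
delta([.57,-.14,.31],115)
d={n:grab(n,n+'1') for n in ['wrist','scene']}
pickle.dump(d,open('d1.pkl','wb'))
delta([.57,-.14,.31],115)
E
```

```text
t 2.02 pos [ 0.5704 -0.1403  0.3089] yaw 114.48 tilt [-1.2e-03  1.0e-04 -1.0e+00] F [-0.4 -0.   0.7] gap 85.2
delta [ 0.0004 -0.0002 -0.0011] [-0.001  -0.0006 -0.009 ]
t 2.12 pos [ 0.5691 -0.1375  0.3096] yaw 114.66 tilt [-1.6e-03  9.0e-04 -1.0e+00] F [-1.   0.1 -0.2] gap 85.3
delta [-0.0026 -0.0002 -0.0004] [-0.0011 -0.0015 -0.0059]
```

View pics/wrist1.png

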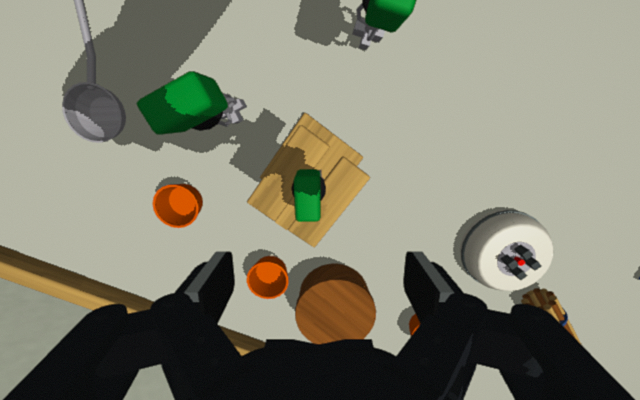

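```bash
python3 - <<'E'
from h import *
import pickle
d=pickle.load(open('d1.pkl','rb'))
f=d['wrist'];im=f['image']
a=cv2.resize(im[100:260,235:385],None,fx=3.5,fy=3.5,interpolation=cv2.INTER_CUBIC)
b=cv2.resize(im[205:300,455:560],None,fx=2.5,fy=2.5,interpolation=cv2.INTER_CUBIC)
o=np.zeros((a.shape[0],a.shape[1]+b.shape[1],3),np.uint8);o[:,:a.shape[1]]=a;o[:b.shape[0],a.shape[1]:]=b
cv2.imwrite('pics/c1.png',o[...,::-1])
E
```

```text
(no output)
```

View pics/c1.png

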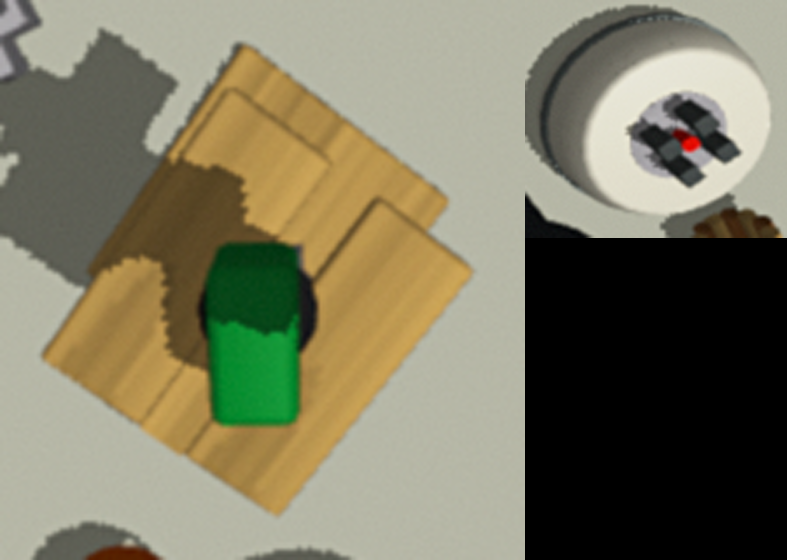

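```bash
python3 - <<'E'
from h import *
import pickle
d=pickle.load(open('d1.pkl','rb'))
f=d['wrist']
P=lambda u,v,z:plane(f,235+u/3.5,100+v/3.5,z)
ang=lambda a,b:np.degrees(np.arctan2(*(b-a)[[1,0]])).round(1)
for nm,u,v in [('cornFL',232,88),('cornFR',471,268),('cornBR',278,515),('cornBL',42,355),('slotL',330,162),('slotR',378,198)]:
    print(nm,P(u,v,.15).round(4))
F=(P(232,88,.15)+P(471,268,.15))/2;B=(P(278,515,.15)+P(42,355,.15))/2
print('centre',(F+B)/2,'yaw FB',ang(F,B),'R edge',ang(P(471,268,.15),P(278,515,.15)),'L',ang(P(232,88,.15),P(42,355,.15)),np.linalg.norm(F-B))
print('slot mouth',(P(330,162,.15)+P(378,198,.15))/2, 'edge', ang(P(378,198,.15),P(315,280,.15)))
k=[P(*q,.194) for q in [(211,425),(299,424),(300,267),(212,268)]]
print('knob',np.mean(k,0),'sides',ang(k[3],k[0]),ang(k[2],k[1]),np.linalg.norm(k[0]-k[1]),np.linalg.norm(k[0]-k[3]))
# coupling plunger (455+.4*u,205+.4*v)
for z in (.045,.057,.065): print(plane(f,455+(690-525)/2.5,205+143/2.5,z).round(4))
# scene/top check of knob
g=d['scene'];print('proj knob scene',proj(g,np.r_[np.mean(k,0)[:2],.174]))
h=cv2.cvtColor(g['image'],cv2.COLOR_RGB2HSV)
m=cv2.inRange(h,(50,100,30),(85,255,255));n,l,st,c=cv2.connectedComponentsWithStats(m)
print([ (st[i],c[i].round(1)) for i in range(1,n) if st[i,4]>40])
E
```

```text
cornFL [ 0.5183 -0.1831  0.15  ]
cornFR [ 0.5361 -0.0986  0.15  ]
cornBR [ 0.6321 -0.1177  0.15  ]
cornBL [ 0.6135 -0.2042  0.15  ]
slotL [ 0.5254 -0.1494  0.15  ]
slotR [ 0.529  -0.1325  0.15  ]
centre [ 0.57499147 -0.1508807   0.15      ] yaw FB -11.9 R edge -11.3 L -12.5 0.09771045669627014
slot mouth [ 0.52718739 -0.14092879  0.15      ] edge -12.3
knob [ 0.57264478 -0.15011969  0.194     ] sides 22.8 24.2 0.023057630550990037 0.04180702268590341
[0.57   0.1995 0.045 ]
[0.568  0.1883 0.057 ]
[0.5667 0.1809 0.065 ]
proj knob scene [277.78003865 168.5833459 ]
[(array([312, 137,  16,  22, 194], dtype=int32), array([321.6, 145.5])), (array([252, 143,  11,  18,  99], dtype=int32), array([259.2, 149.7])), (array([272, 160,  11,  18, 110], dtype=int32), array([277.9, 167.2]))]
```

View pics/scene1.png

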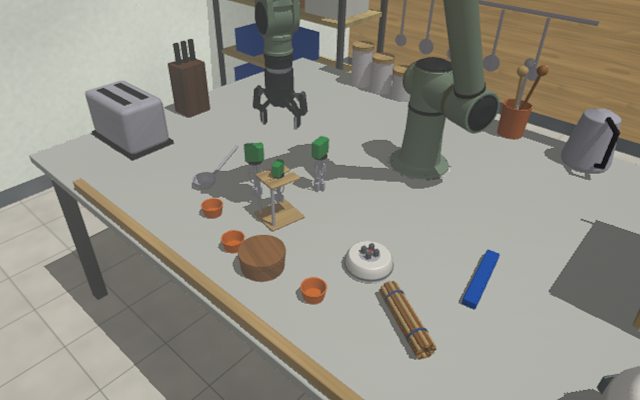

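```bash
python3 -c "
from h import *
delta([.5726,-.1501,.168],113.5)"
```

```text
t 2.12 pos [ 0.5691 -0.1375  0.3096] yaw 114.66 tilt [-1.6e-03  9.0e-04 -1.0e+00] F [-1.   0.1 -0.2] gap 85.3
delta [-0.0131 -0.0019  0.1416] [-0.0011 -0.0015  0.0202]
```

servo_tool(deltas=[[-0.013,-0.002,0.03,0,0,0.02],[-0.013,-0.002,0.06,0,0,0.02],[-0.013,-0.002,0.08,0,0,0.02],[-0.013,-0.002,0.08,0,0,0.02],[-0.013,-0.002,0.08,0,0,0.02]], claw=0.06, force=100)

```text
time_s: 2.75
ee_pos: [0.5735, -0.1496, 0.2316]
orientation: [[-0.401, 0.916, 0.001], [0.916, 0.401, -0.0], [-0.001, 0.001, -1.0]]
contact_force: [0.0, -0.4, 0.0]
finger_gap: 0.703
```

```bash
python3 - <<'E'
from h import *
delta([.5726,-.1501,.168],113.5)
f=grab('wrist','wrist2')
delta([.5726,-.1501,.168],113.5)
print(proj(f,[.5726,-.1501,.194]),f['origin'])
E
```

```text
t 2.75 pos [ 0.5735 -0.1496  0.2316] yaw 113.62 tilt [ 1.3e-03 -4.0e-04 -1.0e+00] F [ 0.  -0.4  0. ] gap 60.0
delta [-0.0001 -0.0011  0.0636] [0.001  0.0009 0.0021]
t 2.8 pos [ 0.5738 -0.1499  0.2318] yaw 113.6 tilt [ 1.9e-03 -7.0e-04 -1.0e+00] F [ 0.1 -0.5  1.2] gap 60.0
delta [ 0.0003 -0.0013  0.0638] [0.0015 0.0014 0.0018]
[319.12463239 233.75340143] [ 0.50654202 -0.17908218  0.36581759]
```

View pics/wrist2.png

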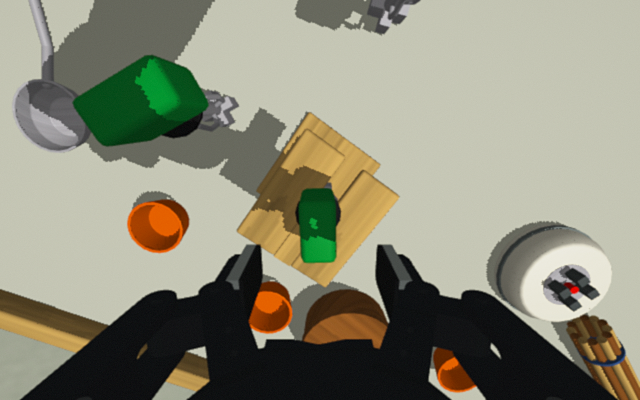

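The knob is centred between the jaws, at (318,234) against a jaw midline near 319, and its sides line up with the jaws. I'll go down and grip.

servo_tool(deltas=[[0,-0.001,0.025,0,0,0],[0,-0.001,0.045,0,0,0],[0,-0.001,0.06,0,0,0],[0,-0.001,0.064,0,0,0],[0,-0.001,0.064,0,0,0]])

```text
time_s: 3.42
ee_pos: [0.5726, -0.1508, 0.1668]
orientation: [[-0.4, 0.917, 0.001], [0.917, 0.4, -0.0], [-0.0, 0.0, -1.0]]
contact_force: [0.1, 0.0, 0.3]
finger_gap: 0.698
```

servo_tool(deltas=[[0,0,0,0,0,0],[0,0,0,0,0,0],[0,0,0,0,0,0],[0,0,0,0,0,0],[0,0,0,0,0,0]], claw=0.0, force=100)

```text
time_s: 4.05
ee_pos: [0.5729, -0.1508, 0.1672]
orientation: [[-0.4, 0.917, 0.001], [0.917, 0.4, -0.001], [-0.001, 0.001, -1.0]]
contact_force: [-0.1, 0.2, 6.1]
finger_gap: 0.27
```

```bash
python3 - <<'E'
from h import *
import pickle
f=grab('wrist','wrist3');grab('scene','scene3')
pickle.dump(f,open('d3.pkl','wb'))
delta([.5726,-.1501,.168],113.5)
u=np.array([np.cos(np.radians(-12)),np.sin(np.radians(-12)),0])
delta(bot.sense()['ee_pos']-.085*u,113.5)
E
```

```text
t 4.15 pos [ 0.5728 -0.1509  0.1672] yaw 113.55 tilt [ 1.4e-03 -5.0e-04 -1.0e+00] F [-0.3  1.1  5. ] gap 22.9
delta [ 0.0008  0.0001 -0.0008] [0.0011 0.0011 0.0009]
t 4.15 pos [ 0.5728 -0.1509  0.1672] yaw 113.55 tilt [ 1.4e-03 -5.0e-04 -1.0e+00] F [-0.3  1.1  5. ] gap 22.9
delta [ 0.0494 -0.0692 -0.0001] [0.0011 0.0011 0.0009]
```

View pics/wrist3.png

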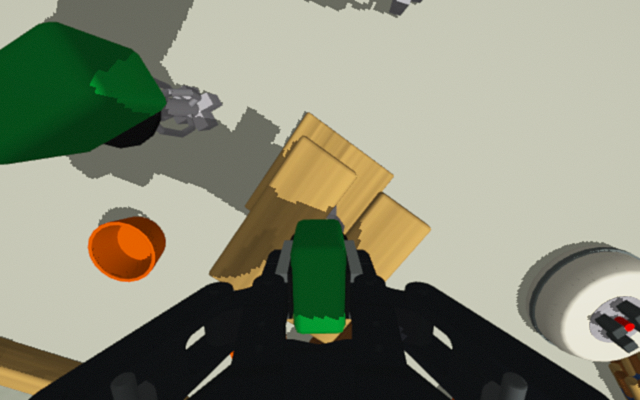

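The knob is gripped, with its dark-green block at (319,275) between the pads and a gap of about 23 mm. I'll lift 2 mm and slide it out along the slot.

servo_tool(deltas=[[0,0,-0.002,0,0,0],[0.008,-0.011,-0.002,0,0,0],[0.017,-0.024,-0.002,0,0,0],[0.026,-0.0365,-0.002,0,0,0],[0.026,-0.0365,-0.002,0,0,0]])

```text
time_s: 4.78
ee_pos: [0.5272, -0.141, 0.1678]
orientation: [[-0.399, 0.917, -0.002], [0.917, 0.399, 0.001], [0.001, -0.001, -1.0]]
contact_force: [0.3, 0.6, -0.8]
finger_gap: 0.267
```

```bash
python3 - <<'E'
from h import *
grab('wrist','wrist4')
u=np.array([np.cos(np.radians(-12)),np.sin(np.radians(-12)),0])
delta(np.array([.5728,-.1509,.170])-.085*u,113.5)
E
```

```text
t 4.83 pos [ 0.5283 -0.1414  0.1681] yaw 113.54 tilt [-5.e-04  2.e-04 -1.e+00] F [ 0.3 -0.5 -1.9] gap 23.0
delta [ 0.0229 -0.0321 -0.0019] [-0.0003 -0.0004  0.0007]
```

View pics/wrist4.png

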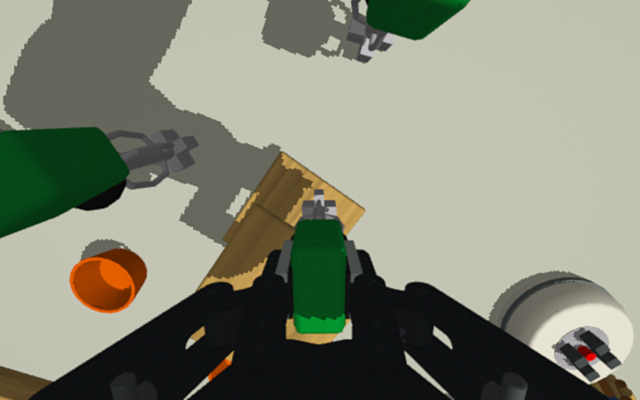

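servo_tool(deltas=[[0.008,-0.011,0,0,0,0],[0.016,-0.023,0,0,0,0],[0.023,-0.032,0,0,0,0],[0.023,-0.032,0,0,0,0]])

```text
time_s: 5.32
ee_pos: [0.4889, -0.1328, 0.1684]
orientation: [[-0.399, 0.917, -0.0], [0.917, 0.399, 0.0], [0.0, -0.0, -1.0]]
contact_force: [-0.1, -0.1, -2.7]
finger_gap: 0.273
```

```bash
python3 - <<'E'
from h import *
grab('wrist','wrist5');grab('scene','scene5')
delta([.4895,-.133,.29],113.5)
E
```

```text
t 5.42 pos [ 0.4903 -0.1333  0.1686] yaw 113.54 tilt [ 1.e-03 -4.e-04 -1.e+00] F [ 1.7  0.3 -1.3] gap 22.8
delta [ 0.0005 -0.0005 -0.1214] [0.0008 0.0007 0.0008]
```

View pics/wrist5.png

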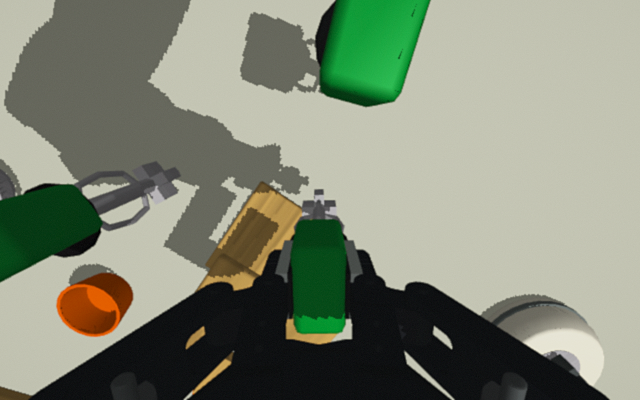

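View pics/scene5.png

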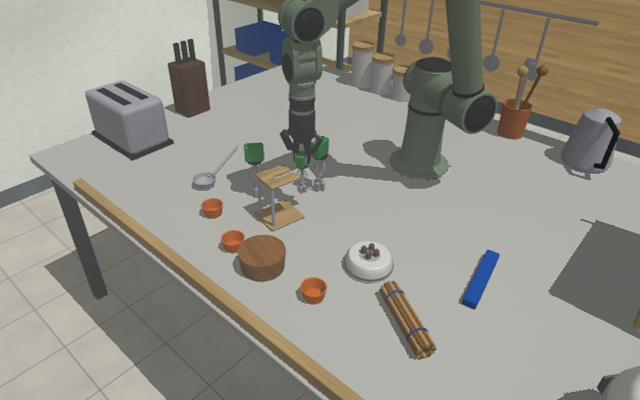

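servo_tool(deltas=[[0,0,-0.04,0,0,0],[0,0,-0.09,0,0,0],[0,0,-0.122,0,0,0],[0,0,-0.122,0,0,0]])

```text
time_s: 5.92
ee_pos: [0.492, -0.1339, 0.2929]
orientation: [[-0.4, 0.917, 0.006], [0.917, 0.4, -0.002], [-0.004, 0.004, -1.0]]
contact_force: [0.2, -0.3, -2.1]
finger_gap: 0.269
```

```bash
python3 - <<'E'
from h import *
delta([.634,.215,.29],113.5)
E
```

```text
t 5.92 pos [ 0.492  -0.1339  0.2929] yaw 113.56 tilt [ 0.0057 -0.0024 -1.    ] F [ 0.2 -0.3 -2.1] gap 23.0
delta [0.2631 0.2696 0.0029] [0.0042 0.0045 0.001 ]
```

servo_tool(deltas=[[0.03,0.031,0,0,0,0],[0.07,0.072,0,0,0,0],[0.11,0.113,0,0,0,0],[0.15,0.154,0,0,0,0],[0.19,0.195,0,0,0,0]])

```text
time_s: 6.55
ee_pos: [0.5929, 0.1207, 0.2882]
orientation: [[-0.4, 0.917, -0.002], [0.917, 0.4, -0.0], [0.001, -0.002, -1.0]]
contact_force: [0.4, -0.9, -2.2]
finger_gap: 0.27
```

servo_tool(deltas=[[0.03,0.031,0,0,0,0],[0.055,0.057,0,0,0,0],[0.073,0.075,0,0,0,0],[0.073,0.075,0,0,0,0],[0.073,0.075,0,0,0,0]])

```text
time_s: 7.18
ee_pos: [0.6319, 0.2153, 0.2887]
orientation: [[-0.399, 0.917, -0.002], [0.917, 0.399, -0.001], [0.0, -0.002, -1.0]]
contact_force: [1.0, -0.2, -1.6]
finger_gap: 0.264
```

```bash
python3 - <<'E'
from h import *
import pickle
delta([.634,.215,.29],113.5)
f=grab('wrist','wrist6')
pickle.dump(f,open('d6.pkl','wb'))
a=cv2.resize(f['image'][50:230,220:420],None,fx=3.3,fy=3.3,interpolation=cv2.INTER_CUBIC)
cv2.imwrite('pics/c6.png',a[...,::-1])
E
```

```text
t 7.17 pos [0.6319 0.2153 0.2887] yaw 113.54 tilt [-2.3e-03 -9.0e-04 -1.0e+00] F [ 1.  -0.2 -1.6] gap 22.5
delta [-0.0012  0.0018 -0.0014] [-0.0025 -0.0001  0.0008]
```

View pics/wrist6.png

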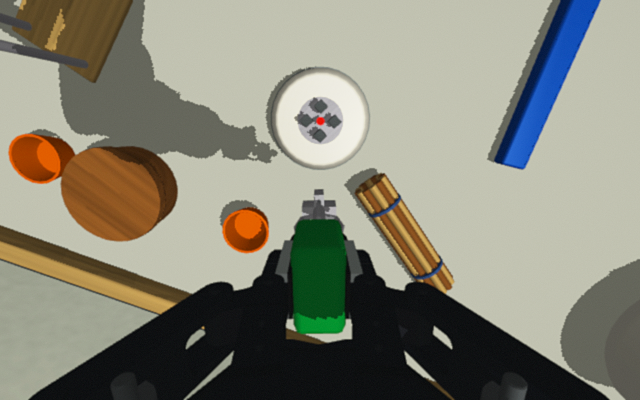

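View pics/c6.png

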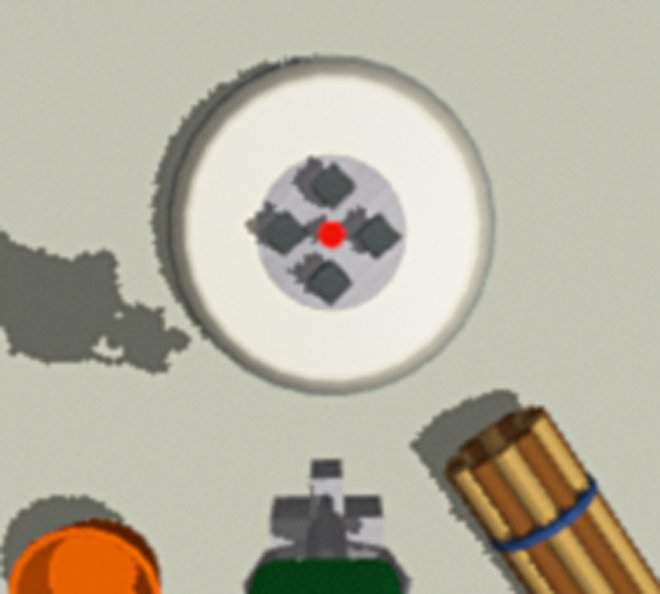

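```bash
python3 - <<'E'
from h import *
import pickle
f=pickle.load(open('d6.pkl','rb'))
im=f['image']; g=cv2.cvtColor(im,cv2.COLOR_RGB2GRAY)
s=im[90:150,290:350]
for r in range(10,51,2): print(' '.join('%3d'%g[90+r,290+c] for c in range(2,54,2)))
E
```

```text
231 231 231 232 232 232 233 232 198 170 127  90  93 160  94 125 189 185 180 178 210 235 237 235 236 236
231 230 232 232 232 234 233 190 178 113  90  96  93  81  82  85 136 184 179 182 180 193 234 236 236 235
231 231 231 232 232 232 189 177 161  90  96  92  80  81  84  84  79 124 183 182 179 183 192 233 237 236
231 231 232 232 233 192 173 179 172 115  96  80  81  83  82  83  82  88 172 183 185 184 182 203 238 236
231 232 232 233 222 176 179 177 186 171  97  88  69  81  84  82  81 122 182 185 183 183 191 191 222 237
232 232 232 233 178 177 180 183 184 183 136  98  86  70  77  80 139 184 185 182 184 190 191 189 197 237
232 231 233 228 113 108 179 184 185 182 188 179 129 110  90 140 184 181 144 177 191 191 188 188 188 232
232 233 233 136  93  98 123 101 164 187 185 182 181 175 176 184 177 100  96 117 194 155 180 190 188 217
232 221 157  94  96  91  80  82  90 170 182 160 109 111 180 176 129  90  96 101  96  74 114 191 193 200
233 178 123  98  91  79  85  82  80  93 107  89  97  93  81  92  97  96  94  69  80  85  84 141 191 198
232 230 153  92  81  79  79  79  81  83  68  89  98  84  84 
[... 383 characters left out ...]
 172 180 173 114  89  91 157 153 192 188 188 191 193 179 145 193 190 185 233
230 230 231 232 180 179 176 176 169  97  98  95  87  57  76 127 188 190 189 186 187 193 189 185 199 237
231 231 231 233 213 174 177 166 116  88  95  86  63  84  85  76 127 190 185 186 190 189 186 190 229 238
230 230 230 231 232 185 171 178 181 109  89  64  80  82  84  84  76 164 186 189 187 188 187 201 237 238
230 230 230 231 232 231 183 179 181 172 114  74  80  81  84  82  81 135 190 187 186 190 198 235 238 238
230 230 231 231 230 232 229 189 177 184 134 105  75  80  77  79 131 188 186 187 187 196 234 238 237 238
230 230 230 231 231 231 233 231 199 183 184 186 165  83  77 131 188 184 184 187 203 234 236 236 236 237
```

```bash
cat >> h.py <<'E'
def coupling(f,u0,v0,r=45,th=88):
    # dog tops: dark, unsaturated; returns centre & yaw mod 90
    im=f['image']; g=cv2.cvtColor(im,cv2.COLOR_RGB2GRAY).astype(int)
    m=((g<th)&(im.max(2).astype(int)-im.min(2)<40)).astype(np.uint8)
    w=np.zeros_like(m); cv2.circle(w,(int(u0),int(v0)),r,1,-1); m*=w
    m=cv2.morphologyEx(m,cv2.MORPH_OPEN,np.ones((3,3),np.uint8))
    n,l,st,c=cv2.connectedComponentsWithStats(m)
    P=[];A=[]
    for i in sorted(range(1,n),key=lambda i:-st[i,4])[:4]:
        cn=cv2.findContours((l==i).astype(np.uint8),cv2.RETR_EXTERNAL,cv2.CHAIN_APPROX_NONE)[0][0]
        w3=np.array([plane(f,*q[0],.065)[:2] for q in cn]).astype(np.float32)*1000
        r_=cv2.minAreaRect(w3); print('dog',st[i,4],c[i].round(1),np.round(r_[0],1),np.round(r_[1],1),round(r_[2],1))
        P.append(plane(f,*c[i],.065)[:2]);A.append(r_[2])
    P=np.array(P);C=P.mean(0)
    a=[np.degrees(np.arctan2(*(p-C)[::-1]))-45 for p in P]
    print('centre',C.round(4),'yaws',(np.mod(a,90)).round(1))
    return C,a
E
python3 - <<'E'
from h import *
import pickle
f=pickle.load(open('d6.pkl','rb'))
coupling(f,320,121,30)
im=f['image'];hs=cv2.cvtColor(im,cv2.COLOR_RGB2HSV)
m=(cv2.inRange(hs,(0,180,120),(6,255,255))|cv2.inRange(hs,(174,180,120),(180,255,255)))[105:140,305:335]
v,u=np.nonzero(m);print('plunger',len(u),plane(f,u.mean()+305,v.mean()+105,.057).round(4))
# base top rim circle
m=cv2.inRange(hs,(0,0,210),(180,30,255));n,l,st,c=cv2.connectedComponentsWithStats(m[40:190,250:390]);i=1+np.argmax(st[1:,4])
cn=max(cv2.findContours((l==i).astype(np.uint8),cv2.RETR_EXTERNAL,cv2.CHAIN_APPROX_NONE)[0],key=len)
(x,y),(a,b),t=cv2.fitEllipse(cn);print('ellipse',x+250,y+40,a,b,plane(f,x+250,y+40,.045).round(4))
E
```

```text
dog 96 [318.4 134.8] [584.  193.5] [11.8 12.7] 68.0
dog 92 [305.2 120.2] [574.7 172.6] [10.7 11.9] 67.2
dog 91 [319.4 106.4] [553.5 181.6] [10.6 11.6] 67.2
dog 88 [332.7 120.9] [562.5 203.2] [11.7 11.6] 67.6
centre [0.5686 0.1877] yaws [66.4 66.8 66.7 67.6]
plunger 42 [0.5683 0.1889 0.057 ]
ellipse 320.7932815551758 118.65640258789062 87.52657318115234 90.88501739501953 [0.5657 0.189  0.045 ]
```

```bash
python3 - <<'E'
from h import *
import pickle
f=pickle.load(open('d6.pkl','rb'))
p=np.array([.6319,.2153,.2887]);R=Rdown(113.54)
a=cv2.resize(f['image'][170:350,260:380],None,fx=5,fy=5,interpolation=cv2.INTER_CUBIC)
def T(x,y,z): # beater coords (mm) relative to knob centre, knob at tool z -6.8
    q=p+R@(np.array([x,y,-6.8-z])/1000); uv=proj(f,q); return (int((uv[0]-260)*5),int((uv[1]-170)*5))
for z,col in [(-119,(0,0,255)),(-95,(255,255,0))]:
  for x,y in [(-4,-14),(4,-14),(-14,-4),(-14,4),(14,-4),(14,4),(-4,14),(4,14)]:
    cv2.circle(a,T(x,y,z),3,col,-1)
for x in(-12,12):
  for y in (-22,22): cv2.circle(a,T(x,y,20),4,(255,0,255),-1); cv2.circle(a,T(x,y,-20),4,(255,255,255),-1)
cv2.imwrite('pics/c7.png',a[:600,:,::-1])
E
```

```text
(no output)
```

View pics/c7.png

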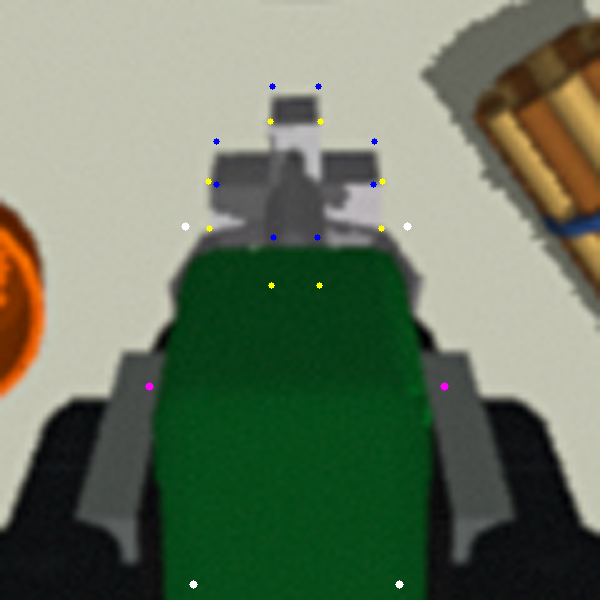

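The predicted foot corners match the picture to within about 1 mm (arm tops at crop rows 122 and 182), so the beater sits centred and square in the grip. I'll turn it to yaw 67° and hover over the coupling.

```bash
python3 - <<'E'
from h import *
delta([.5684,.188,.215],67)
E
```

```text
t 7.22 pos [0.6319 0.2151 0.2892] yaw 113.51 tilt [-1.7e-03 -7.0e-04 -1.0e+00] F [-0.6 -1.  -2. ] gap 23.2
delta [ 0.0005 -0.0689  0.0743] [-1.800e-03  7.000e-04  8.118e-01]
```

servo_tool(deltas=[[0,-0.015,0.005,0,0,0.16],[0,-0.035,0.015,0,0,0.33],[0,-0.055,0.03,0,0,0.5],[0.0005,-0.069,0.05,0,0,0.67],[0.0005,-0.069,0.068,0,0,0.812]])

```text
time_s: 7.85
ee_pos: [0.5676, 0.1872, 0.2221]
orientation: [[0.396, 0.918, -0.0], [0.918, -0.396, -0.0], [-0.0, -0.0, -1.0]]
contact_force: [0.3, -0.2, -1.4]
finger_gap: 0.27
```

servo_tool(deltas=[[0,0,0.006,0,0,0],[0,0,0.006,0,0,0],[0,0,0.006,0,0,0]])

```text
time_s: 8.22
ee_pos: [0.5696, 0.1887, 0.2171]
orientation: [[0.39, 0.921, 0.001], [0.921, -0.39, 0.0], [0.001, 0.001, -1.0]]
contact_force: [0.2, -0.2, -1.7]
finger_gap: 0.271
```

```bash
cat > look.py <<'E'
import sys
from h import *
def look(name,cx=.5684,cy=.188,yaw=67):
    s=bot.sense(); f=grab('wrist',name)
    delta([cx,cy,.165],yaw)
    p=s['ee_pos'];R=s['orientation']
    a=cv2.resize(f['image'][100:280,250:390],None,fx=4,fy=4,interpolation=cv2.INTER_CUBIC)
    def pt(q,c):
        uv=proj(f,q); cv2.circle(a,(int((uv[0]-250)*4+2),int((uv[1]-100)*4+2)),3,c,-1)
    for x,y in [(-4,-14),(4,-14),(-14,-4),(14,-4)]:
        pt(p+R@(np.array([x,y,112])/1000),(0,0,255)); pt(p+R@(np.array([x,y,88])/1000),(255,255,0))
    A=Rdown(yaw)
    for sx in(-1,1):
      for sy in(-1,1):
        for ex in (6,18):
          for ey in (6,18): pt(np.array([cx,cy,.065])+A@(np.array([sx*ex,sy*ey,0])/1000),(255,0,255))
    cv2.imwrite(f'pics/{name}c.png',a[:600,:,::-1]); return f
if __name__=='__main__': look(sys.argv[1],*map(float,sys.argv[2:]))
E
python3 look.py w8
```

```text
t 8.28 pos [0.5696 0.1887 0.2171] yaw 67.06 tilt [ 1.4e-03  3.0e-04 -1.0e+00] F [-0.5  0.6 -1.9] gap 22.7
delta [-0.0012 -0.0009  0.0521] [ 0.0012 -0.0008  0.0011]
```

View pics/w8c.png

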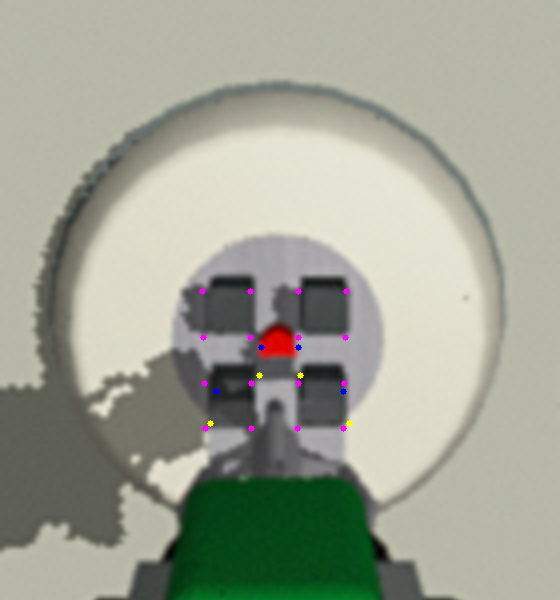

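View pics/w8.png

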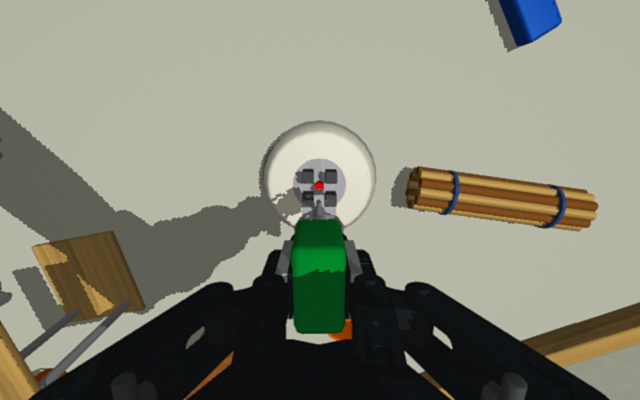

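servo_tool(deltas=[[0,-0.0017,0.012,0,0,0],[0,-0.0017,0.024,0,0,0],[0,-0.0017,0.033,0,0,0],[0,-0.0017,0.033,0,0,0],[0,-0.0017,0.033,0,0,0]])

```text
time_s: 8.9
ee_pos: [0.5675, 0.1894, 0.1834]
orientation: [[0.39, 0.921, 0.0], [0.921, -0.39, 0.0], [0.0, 0.0, -1.0]]
contact_force: [-0.5, -0.1, -1.7]
finger_gap: 0.265
```

```bash
python3 look.py w9 .568 .189; python3 - <<'E'
from h import *
f=grab('scene','s9')
a=cv2.resize(f['image'][190:290,310:430],None,fx=5,fy=5,interpolation=cv2.INTER_CUBIC)
cv2.imwrite('pics/s9c.png',a[...,::-1])
E
```

```text
t 8.95 pos [0.5677 0.1895 0.1836] yaw 67.03 tilt [ 6.e-04  1.e-04 -1.e+00] F [-0.3 -0.5 -1.2] gap 22.9
delta [-0.0003  0.0005  0.0186] [ 0.0005 -0.0004  0.0005]
```

View pics/w9c.png

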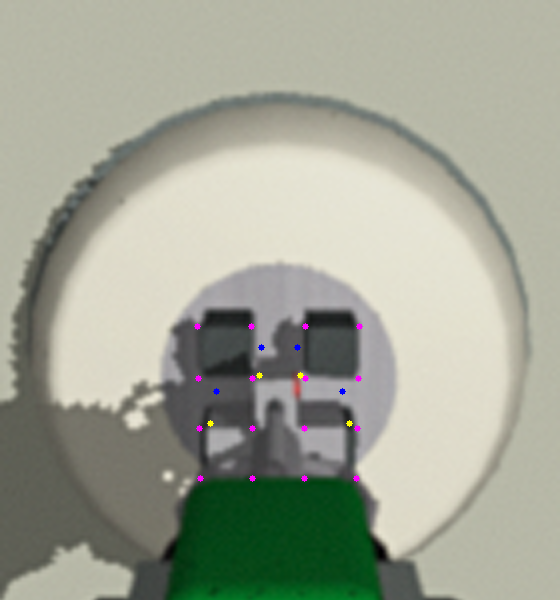

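View pics/s9c.png

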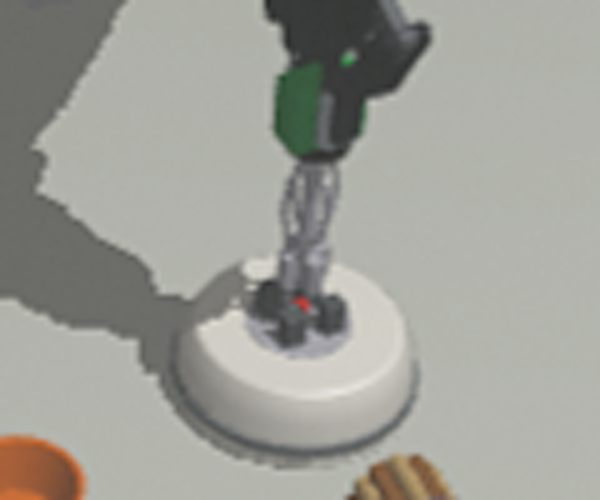

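servo_tool(deltas=[[0.0004,-0.0004,0.003,0,0,0],[0.0004,-0.0004,0.006,0,0,0],[0.0004,-0.0004,0.009,0,0,0],[0.0004,-0.0004,0.012,0,0,0],[0.0004,-0.0004,0.012,0,0,0]])

```text
time_s: 9.62
ee_pos: [0.5669, 0.1899, 0.1709]
orientation: [[0.39, 0.921, -0.001], [0.921, -0.39, -0.0], [-0.0, -0.001, -1.0]]
contact_force: [-0.1, -1.3, -1.6]
finger_gap: 0.263
```

```bash
python3 look.py w10 .5677 .1893; python3 -c "
from workcell import bot
s=bot.sense();print(s['contact_force'],s['moment'])"
```

```text
t 9.68 pos [0.5671 0.1899 0.1711] yaw 67.03 tilt [-4.e-04 -0.e+00 -1.e+00] F [-0.2  0.2 -0.9] gap 22.5
delta [-0.0003  0.0008  0.0061] [-0.0003  0.0002  0.0005]
[-0.1715324   0.22358852 -0.87365286] [-0.03585209 -0.0063419  -0.03669287]
```

View pics/w10c.png

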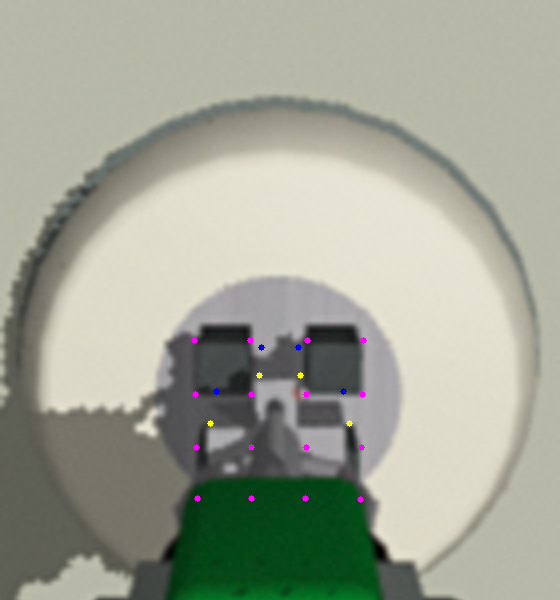

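The foot is 6 mm down between the dogs with no contact force, and in the crop the front arm (257–298) sits in the gap (252–305). I'll press on down.

servo_tool(deltas=[[0,0,0.003,0,0,0],[0,0,0.006,0,0,0],[0,0,0.009,0,0,0],[0,0,0.012,0,0,0],[0,0,0.012,0,0,0]])

```text
time_s: 10.3
ee_pos: [0.5677, 0.19, 0.1604]
orientation: [[0.39, 0.921, 0.002], [0.921, -0.39, 0.0], [0.001, 0.001, -1.0]]
contact_force: [-2.6, 0.1, 8.2]
finger_gap: 0.27
```

```bash
python3 look.py w11 .5672 .1895; python3 -c "
from workcell import bot
s=bot.sense();print(s['contact_force'],s['moment'])"
```

```text
t 10.35 pos [0.5677 0.19   0.1605] yaw 67.03 tilt [ 1.7e-03  2.0e-04 -1.0e+00] F [-2.3 -1.4  9.1] gap 22.8
delta [-0.0006 -0.0002 -0.0045] [ 0.0015 -0.0008  0.0005]
[-2.292049   -1.37881317  9.09684509] [-0.1320776   0.55508809  0.04599626]
```

servo_tool(deltas=[[0,0,0.002,0,0,0],[0,0,0.004,0,0,0],[0,0,0.005,0,0,0],[0,0,0.005,0,0,0]])

```text
time_s: 10.85
ee_pos: [0.5679, 0.19, 0.1571]
orientation: [[0.39, 0.921, 0.003], [0.921, -0.39, 0.0], [0.001, 0.003, -1.0]]
contact_force: [-3.5, -2.0, 16.6]
finger_gap: 0.268
```

servo_tool(deltas=[[0,0,0.0015,0,0,0],[0,0,0.003,0,0,0],[0,0,0.003,0,0,0]])

```text
time_s: 11.22
ee_pos: [0.5683, 0.19, 0.157]
orientation: [[0.39, 0.921, 0.005], [0.921, -0.39, 0.0], [0.002, 0.005, -1.0]]
contact_force: [-8.6, -2.1, 34.4]
finger_gap: 0.267
```

```bash
python3 look.py w12 .5672 .1895; python3 - <<'E'
from h import *
f=grab('scene','s12')
a=cv2.resize(f['image'][190:290,310:430],None,fx=5,fy=5,interpolation=cv2.INTER_CUBIC)
cv2.imwrite('pics/s12c.png',a[...,::-1])
s=bot.sense();print(s['contact_force'],s['moment'])
E
```

```text
t 11.28 pos [0.5683 0.19   0.157 ] yaw 67.03 tilt [ 5.2e-03  2.0e-04 -1.0e+00] F [-9.  -2.8 34.4] gap 23.0
delta [-0.0008 -0.0007 -0.008 ] [ 0.0047 -0.0023  0.0006]
[-9.32012759 -2.1485486  35.26184669] [-0.775569    2.91405647 -0.04104412]
```

View pics/w12c.png

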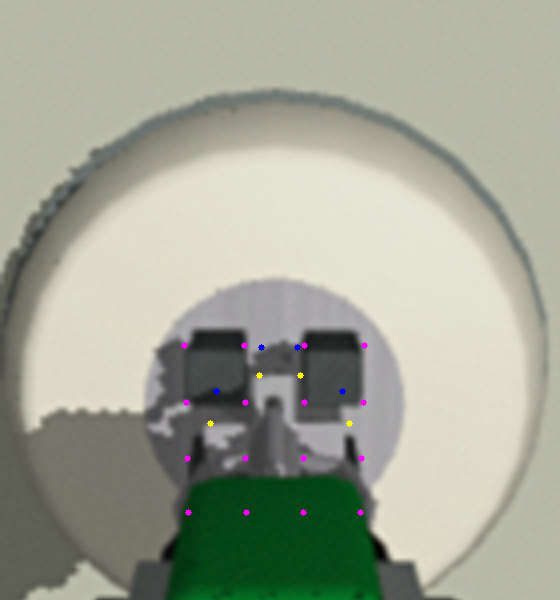

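View pics/s12c.png

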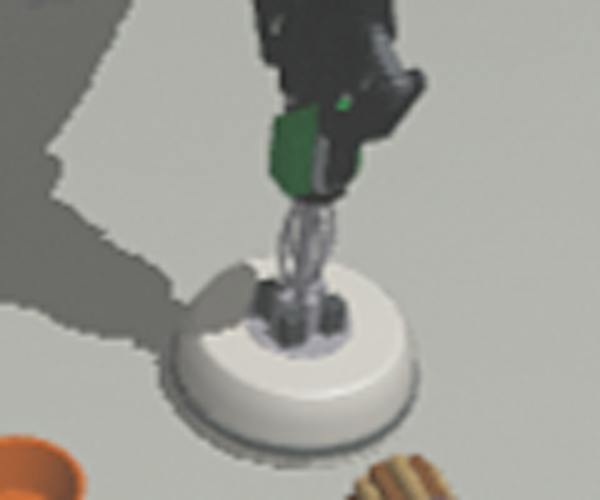

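The tool has stopped at z = 0.157, which is home height, with force rising at constant z: bottomed out. I'll ease the push a little for margin.

servo_tool(deltas=[[0,0,-0.0015,0,0,0],[0,0,-0.0015,0,0,0],[0,0,-0.0015,0,0,0],[0,0,-0.0015,0,0,0]])

```text
time_s: 11.82
ee_pos: [0.5681, 0.19, 0.157]
orientation: [[0.39, 0.921, 0.004], [0.921, -0.39, 0.0], [0.002, 0.004, -1.0]]
contact_force: [-7.8, -1.5, 24.4]
finger_gap: 0.273
```

```bash
python3 look.py w13 .568 .190; python3 - <<'E'
from h import *
s=bot.sense();print(s['contact_force'],s['moment'],s['ee_pos'])
grab('scene','s13');grab('top','t13')
E
```

```text
t 11.88 pos [0.5681 0.19   0.1571] yaw 67.03 tilt [ 4.2e-03  3.0e-04 -1.0e+00] F [-7.4 -2.5 24.9] gap 22.5
delta [ 0.     -0.0001 -0.0079] [ 0.0037 -0.0019  0.0005]
[-7.43692905 -2.50309023 24.87433254] [-0.66336852  2.10522608  0.00229027] [0.56808159 0.18998065 0.15705509]
```

View pics/w13c.png

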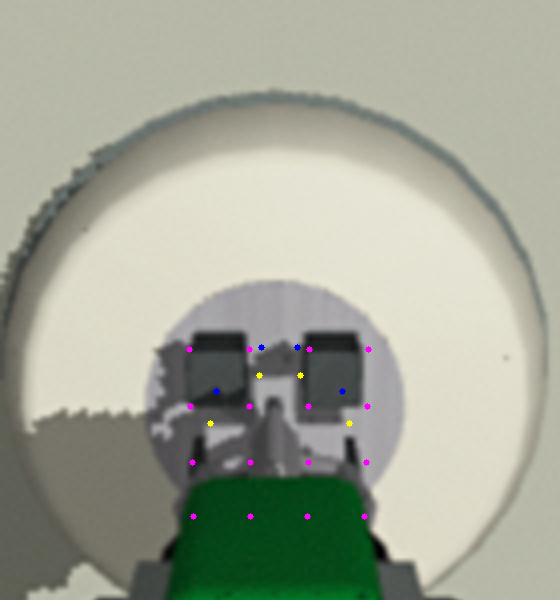

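View pics/s13.png

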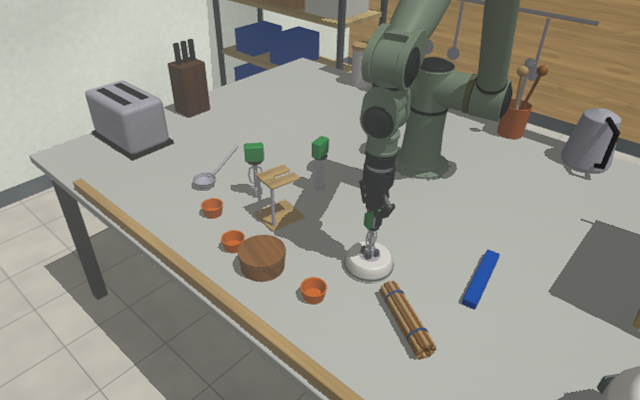

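The foot is home between the dogs, with its front arm at crop (277,390) in the gap and the plunger hidden beneath it. The knob at scene (371,218) is still gripped, and the other items are at their starting pixels.

```bash
python3 -c "
from workcell import bot
print(bot.sign_off())"
```

```text
the job is handed in; nothing more can be done
None
```

The beater is fully home in the chopper coupling and I handed the job in with the knob still gripped and pressed down, at about 12 s of the 45 s.

**What I did:** I took the smallest green-knobbed beater (the one in the rack) and slid it about 85 mm out along the slot. I lifted it clear, turned it about 46° to match the coupling, and pressed it in until it bottomed out.

**Last checks:**
- **Height:** the tool stopped at z = 0.157, the height worked out for fully home. Force then rose from 17 to 35 N with no further travel. I eased the push to about 25 N, above the spring's 12 N, and the height held.
- **Fit:** the wrist view shows the foot between the dogs, and it had not slipped in the grip. I could not see the plunger once the foot was in, so "fully down" rests on the height and force.
- **Surroundings:** the bento, ladle, chopstick box, cups and mat roll look unmoved in the scene picture.

**Disagreements:** my coupling-centre estimates differed by up to about 2 mm between measurements. A sideways force of about 8 N and a tilt of about 0.25° remain, so the beater is probably touching the side of a dog slightly.

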